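Free a stuck flow cell from a detector module

TASK

With the blade of the spatula, prise up the front lip of the detector's dust cover and swing the cover fully open, then lay the spatula down on the bench. Grip the flow cell standing in the detector and rock it to the left and to the right until both of its clamp shoes have given way, then draw it straight up. Finish while still holding it upright just clear above its seat, its foot a couple of centimetres above the deck, and leave the other things on the bench where they are.

Things in the scene. Friction and masses are not known exactly. Their poses are not given: they have to be found in the camera images.
- detector: Low grey module, 150 x 150 mm, fixed; origin under its centre on the bench, x away from its front, y to its left. Deck 45 mm high; a front ledge (x -75 to -55 mm) only 36 mm high leaves a slot 9 mm high, 17 mm deep under the cover's lip. Cell seat at x 0, y 0: pocket 25 (x) by 52 mm (y), in its floor a slot 18 mm wide (y), its bottom 10 mm above the bench.
- cover (a joint): Angle of the detector's dust hood in rad: 0 shut, 2.6 fully back. White with a clear top, 115 x 110 mm, 56 mm high above the deck, 80 g, hinged along the module's far side (axis along the detector's y). Light hinge: it drops shut below about 0.9 rad and falls open by itself beyond about 1.2 rad.
- cover_lip (a point): Middle of the front edge of the cover's lip, on its underside: a tab 50 mm wide (y), 4 mm thick, sticking 18 mm out of the cover's front wall. When shut it is 45 mm above the bench and 73 mm in front of the detector's origin.
- cover_hinge (a point): Middle of the cover's hinge axis, 62 mm behind the detector's origin, 45 mm above the bench; the lip's edge turns about it at 135 mm radius.
- cell_grip (a point): Flow cell, 62 mm above its foot. Upright aluminium block, 80 mm high, about 150 g, square to the detector: foot 22 (x) by 12 mm (y) up to 18 mm, shoulder 22 by 34 mm from 18 to 28 mm, then a plain shank 20 (x) by 22 mm (y) to the top; grip it on its x faces, above the shoes. It rocks left and right about its foot (around the detector's x), about 0.21 rad each way.
- cell_foot (a point): Middle of the underside of the flow cell's foot; 10 mm above the bench when seated.
- shoe_left (a joint): Steel clamp shoe left (+y) of the cell, 26 mm long (x), top 53 mm above the bench; it overhangs the cell's shoulder. In m: 0 closed on the upright cell, 0.008 fully back. It slides stiffly (about 6 N) when the cell is rocked against it and stays there. The cell comes out when both shoes are at least 0.006 back.
- shoe_right (a joint): The same shoe on the right (-y); grows as it is pushed to the right.
- spatula_grip (a point): Spatula of 60 g: a point on its black square handle (13 x 13 mm, 100 mm long), half-way up (6.5 mm above the bench). x points to the blade's tip. The handle reaches from 85 mm behind this point to 15 mm ahead; then a short 8 mm shank and a flat steel blade, 16 mm wide, 2 mm thick, level with the handle's middle.
- spatula_tip (a point): End of the spatula's blade, 105 mm ahead of the grip point, 6.5 mm above the bench when it lies flat.
- bottle: Bystander: capped glass bottle, 68 mm across, 125 mm tall; origin under its centre.
- beaker: Bystander: open glass beaker, 66 mm across, 80 mm tall; origin under its centre.
- jar: Bystander: small amber jar, 30 mm across, 50 mm tall; origin under its centre.
- screwdriver: Bystander: screwdriver lying on the bench, 170 mm long along its x; it has a round handle and shaft, not a flat blade.
- tipbox: Bystander: grey plastic box with a white lid, 120 x 85 x 50 mm; origin under its centre.
- nut: Bystander: steel collar, 36 mm across, 14 mm high, lying flat; origin under its centre.
There are look-alikes about, which are no part of the job. What is shaped like the part that bears spatula_grip but turquoise is not meant.

How it is judged (in metres and radians):
On the way, in this order (a step that is already met when the one before it is completed fails the run):
1. the spatula's blade prises the cover up (value of joint cover above 0.2 rad and contact force between spatula and cover above 0.1 N), for 0.1 s.
2. the cover is swung right open (value of joint cover above 2 rad), for 0.2 s.
3. the cell, held by the gripper, is rocked to one side and that shoe gives way (contact force between the fingers and cell above 1 N and ((value of joint shoe_left above 0.004 m and y of cell_grip in the frame of detector above 0.005 m) or (value of joint shoe_right above 0.004 m and y of cell_grip in the frame of detector below -0.005 m))), for 0.1 s.
4. the cell is rocked to the other side too: both shoes have given way before it is drawn up (value of joint each of shoe_left, shoe_right above 0.004 m and z of cell_foot in the frame of detector below 0.03 m), for 0.05 s.
At the end, for the whole second after the job is handed in: The cover is open (beyond 2.0 rad), the spatula lies flat on the bench untouched, and the gripper holds the flow cell still and upright (within 0.3 rad), touching nothing else, its foot 5 to 65 mm above the deck and within 40 mm of the middle of the seat (contact force between the fingers and cell above 1 N and contact force between cell and detector below 0.1 N and contact force between each of cell, the fingers and spatula below 0.1 N and z of cell_foot in the frame of detector between 0.05 and 0.11 m and horizontal distance between cell_foot and detector below 0.04 m and angle between cell_grip's own z axis and vertical below 0.3 rad and linear speed of cell below 0.03 m/s and value of joint cover above 2 rad and height (world z) of spatula_grip below 0.012 m and height (world z) of spatula_tip below 0.02 m); the arm keeps its last pose, push and grip.
It fails at once if the cover is lifted with the fingers in place of the blade (contact force between the fingers and cover above 1 N and value of joint cover below 0.3 rad).
It fails at once if another thing on the bench is disturbed by more than 30 mm (distance of any of bottle, beaker, jar, screwdriver, tipbox, nut from where it was at the start of the episode above 0.03 m).
It also fails if it takes over 72 s, if anything falls off the work surface, if the arm or the gripper's body presses on something with over 40 N, if the wrist force passes 120 N, or if a joint passes its speed limit or range.

ROBOT

A 6-joint arm with a two-finger parallel gripper is mounted at the origin on the work surface. World frame = base frame: x ahead of the robot, y to its left, z up, the work surface at z = 0. Lengths are in mm, angles in rad, forces in N, time in s.
With the tool pointing down it reaches from about 350 to 850 mm from the base axis. Payload 8.1 kg.
Tool frame: the origin (TCP) lies midway between the tips of the shut fingers; the grasp point (between the pads) lies 19 mm behind it; x points along the fingers, z is the direction in which the jaws open and shut, and the axes are right-handed (so a half turn about x gives the same grasp; the last joint's range is limited). The gripper opens to 85 mm and grips with 20 to 120 N. Pads are 22 mm wide; open, the fingers measure 114 mm over their backs; the gripper's body (76 mm by 85 mm) begins 54 mm behind the grasp point. The pads swing forward as they close: fully open they stand 13 mm farther back than shut.
Start: joints at [-1.314, 0.13, 1.488, -0, 1.523, -0.085], TCP at [201.13, -565.289, 231.292] pointing down, gripper open.
Joint ranges: [-2.96, 2.96], [-0.89, 2.26], [0.02, 2.5], [-1.34, 4.48], [0, 2.73], [-2.66, 2.66]. Speed limits (rad/s): [2.39, 2.39, 2.79, 3.14, 3.14, 3.14].

INTERFACE

Orientations are given as a 3x3 rotation matrix whose columns are the frame's x, y, z axes.
In Python, from bench import ctrl, camera, camera_params, workorder gives the robot as it stands.
- The arm moves only by the tool apply_moves, never from a script. Its argument "increments" is a list of rows, each a list of 6 numbers: the shift along the tool's x, y, z in cm, then the turn, a rotation vector about the tool's x, y, z in degrees. In form: [[tx, ty, tz, ax, ay, az], ...]. A call has 1 to 20 rows; each row is the pose to reach, as a shift and turn from the pose commanded when the call began, along the tool's axes at that moment; what a row does not reach only later rows make up. A row lasts 1/10 s, in which the tool goes at most 50 mm and 8.59 degrees, less where a joint would pass 70% of its speed; a pose out of reach is approached as far as the arm can. A call with a gripper value outside its range is refused whole. "grip" is the gripper command: -1 is shut, 1 is fully open, values between are in proportion, set as the call begins (left out, the last holds). The fingers move at their own pace and stop on an object; "grip_force" is the grip in N (left out, the last holds). Time passes only in rows, so rows that repeat a pose let the fingers close. It gives the time, the measured TCP pose, the force and the opening at its end, in the units of the state.
- ctrl.get_obs(): the state, without advancing time (a new reading comes with each control period).
- camera(name): name is "side" or "top" or "wrist"; returns the picture (384x512x3 uint8, blue, green, red); there is no depth.
- camera_params(name): a dict with "fx", "fy", "cx", "cy" (pixels), "k1" (the pictures are not rectified: a ray, as slopes to the right and down, at radius r is drawn at 1 + k1 r^2 times it, then the intrinsics apply), "R" (3x3) and "t" (3): a world point X has camera coordinates R X + t; the wrist camera has in their place "T_tool_cam" (4x4, takes a point from camera to tool coordinates, whose origin is the TCP and whose axes are the tool frame's). Camera axes: x right, y down, z forward; pixel columns grow to the right and rows downward; lengths in mm; the calibration is good to about 2 mm. A picture is of the moment at which its call begins: read the wrist's pose just before it. camera_params takes no time and is no camera call.
- workorder.close_job(): hands the job in, once; it reports no verdict.
The state is a dict: "time": time; "joints": joint angles; "dq": joint speeds; "joint_torque": joint torques, N m; "tcp_pos": TCP position; "ee_rot": TCP orientation; "contact_force": force on the tool from outside, world axes, zero at the start; "wrist_torque": the same for the moment, N m; "gripper_width": opening from 0.0 (shut) to 1.0 (fully open).
Only numpy, scipy, OpenCV 4.12 (cv2) and the standard library are available. Lean on these libraries where they do the work, as an engineer would, in place of code of your own. Each camera call takes 0.05 s, during which the arm holds its last target.

## Working session

There is one attempt and no reset: what is moved stays moved. The work goes in short steps, Python scripts to look and compute and a tool call to move; the robot and the scene stay as the last step left them, time stands still between calls to the robot, and variables do not carry over. Pictures are saved under pics/ and viewed, and the job is handed in when it is done.

Besides the shell and the picture viewer there is one more tool, called after "Call:" as name(argument=value, ...), one argument or row to a line, values as JSON. apply_moves: Moves the arm, as the interface text tells. Its arguments: {"type":"object","properties":{"increments":{"type":"array","items":{"type":"array","items":{"type":"number"}}},"grip":{"type":"number"},"grip_force":{"type":"number"}},"required":["increments"]}

```bash
ls; mkdir -p pics
python3 - <<'E'
from bench import ctrl,camera,camera_params
import cv2
print(ctrl.get_obs())
for n in ["side","top","wrist"]:
    cv2.imwrite(f"pics/{n}0.png",camera(n)); print(n,camera_params(n))
E
```

```text
pics
{'time': 0.0, 'joints': array([-1.31440329e+00,  1.31152389e-01,  1.48932424e+00, -9.35787211e-07,
        1.52298317e+00, -8.53950189e-02]), 'dq': array([-0.00129815,  0.00028486, -0.00174929,  0.00097348, -0.00039769,
        0.00077352]), 'joint_torque': array([-1.71517542e-03, -5.69412911e+01, -5.00544047e+01, -3.08873323e-04,
        1.50652259e-02, -5.15261979e-05]), 'tcp_pos': array([ 200.98367111, -564.73941369,  230.22498101]), 'ee_rot': array([[-4.74399729e-04,  9.42156887e-01,  3.35171860e-01],
       [ 1.80587422e-03,  3.35172159e-01, -9.42155169e-01],
       [-9.99998257e-01,  1.58320064e-04, -1.86042241e-03]]), 'contact_force': array([-0.32511406,  0.32481621,  0.72477358]), 'wrist_torque': array([-0.0101422 , -0.03431241,  0.05177666]), 'gripper_width': 0.994600270571837}
side {'fx': 457.3473419449974, 'fy': 457.3473419449974, 'cx': 255.98932674212642, 'cy': 182.86913874385502, 'k1': -0.020713171713807235, 'R': array([[-0.73245556, -0.68058625,  0.01764101],
       [-0.38704896,  0.39495044, -0.83319101],
       [ 0.56009102, -0.61710332, -0.55270385]]), 't': arra
[... 184 characters left out ...]
 'R': array([[ 0.02353075, -0.99958791, -0.01644102],
       [-0.99025629, -0.02104692, -0.1376572 ],
       [ 0.13725444,  0.01952   , -0.99034347]]), 't': array([  5.51809958, 464.84522346, 917.64430323])}
wrist {'fx': 335.6674787030074, 'fy': 335.6674787030074, 'cx': 257.54979964475655, 'cy': 194.08442112768938, 'k1': -0.07204010036476487, 'T_tool_cam': array([[ 4.94178468e-04, -3.09394215e-01,  9.50933739e-01,
        -1.42470585e+02],
       [ 1.57827569e-04, -9.50933819e-01, -3.09394323e-01,
         7.97838600e+01],
       [ 9.99999865e-01,  3.02979573e-04, -4.21100081e-04,
        -1.71985345e-01],
       [ 0.00000000e+00,  0.00000000e+00,  0.00000000e+00,
         1.00000000e+00]])}
```

View pics/top0.png

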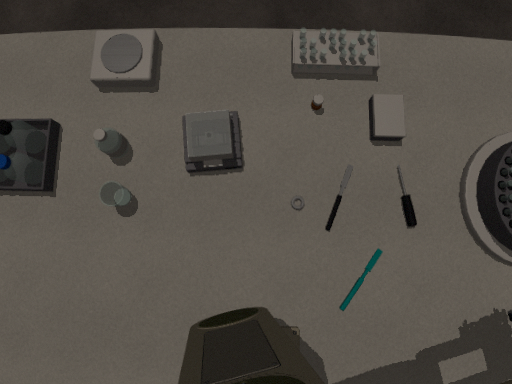

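View pics/side0.png

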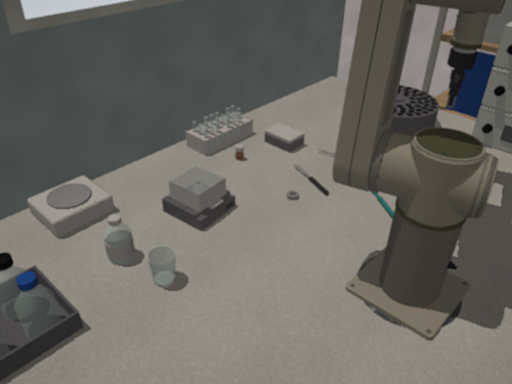

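View pics/wrist0.png

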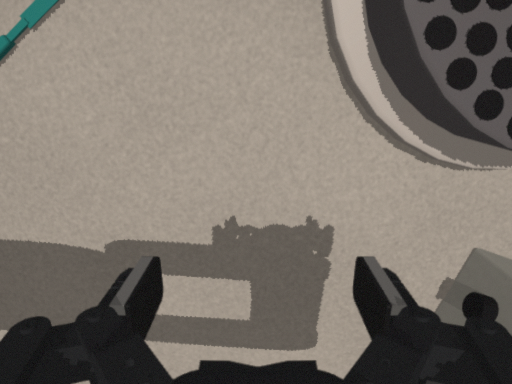

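```bash
cat > h.py <<'E'
import numpy as np,cv2
from bench import ctrl,camera,camera_params
def ray(cam,u,v):
    p=camera_params(cam); K=np.array([[p['fx'],0,p['cx']],[0,p['fy'],p['cy']],[0,0,1]])
    xy=cv2.undistortPoints(np.array([[[u,v]]],float),K,np.array([p['k1'],0,0,0.]))[0,0]
    d=np.array([xy[0],xy[1],1.])
    if cam=='wrist':
        o=ctrl.get_obs(); T=p['T_tool_cam']; R=o['ee_rot']@T[:3,:3]; c=o['ee_rot']@T[:3,3]+o['tcp_pos']
        return c,R@d
    return -p['R'].T@p['t'], p['R'].T@d
def onz(cam,u,v,z):
    c,d=ray(cam,u,v); return c+d*(z-c[2])/d[2]
def proj(cam,X):
    p=camera_params(cam); 
    if cam=='wrist':
        o=ctrl.get_obs(); T=p['T_tool_cam']; R=o['ee_rot']@T[:3,:3]; c=o['ee_rot']@T[:3,3]+o['tcp_pos']
        x=R.T@(np.array(X)-c)
    else: x=p['R']@np.array(X)+p['t']
    s=x[:2]/x[2]; s=s*(1+p['k1']*(s@s)); return s*p['fx']+[p['cx'],p['cy']]
def crop(img,u0,v0,u1,v1,f,name):
    cv2.imwrite(name,cv2.resize(img[v0:v1,u0:u1],None,fx=f,fy=f,interpolation=cv2.INTER_CUBIC))
E
python3 - <<'E'
from h import *
t=cv2.imread('pics/top0.png'); s=cv2.imread('pics/side0.png')
a=cv2.resize(t[100:180,175:250],(375,400),interpolation=2); b=cv2.resize(t[155:240,315:425],(425,400),interpolation=2)
cv2.imwrite('pics/c1.png',np.hstack([a,b[:,:]])); crop(s,150,150,250,230,8,'pics/c2.png')
E
```

```text
(no output)
```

View pics/c1.png

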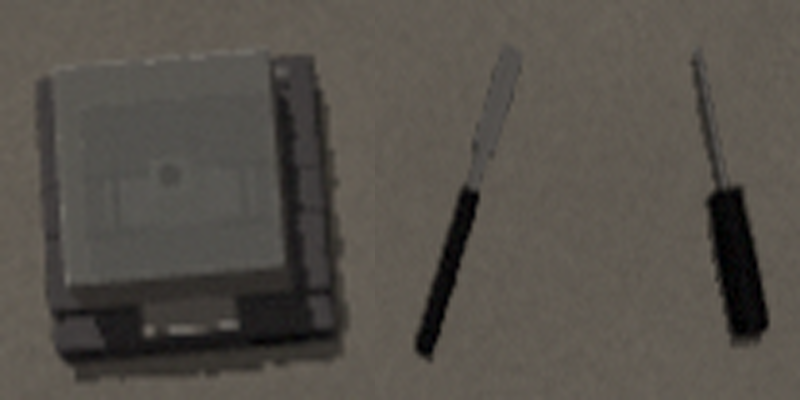

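View pics/c2.png

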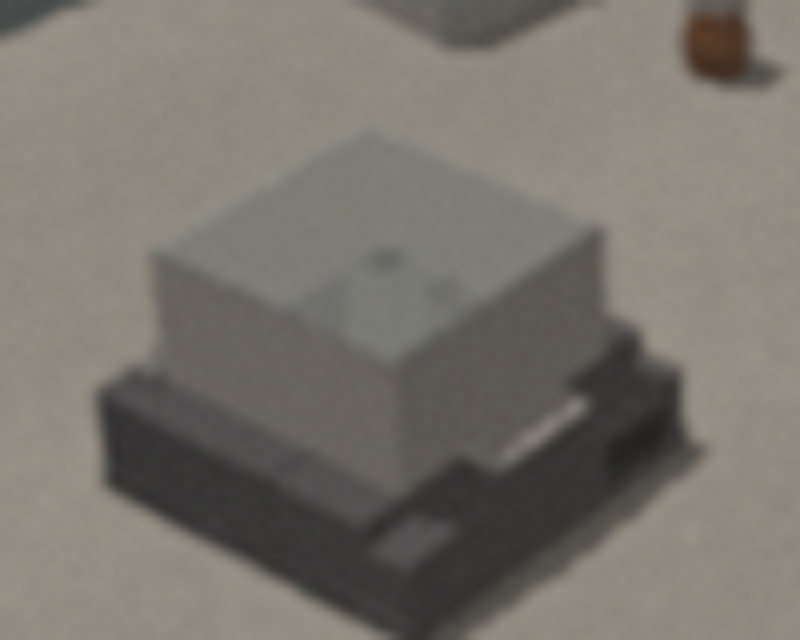

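Run:
```python
from h import *
t=cv2.imread('pics/top0.png')
for n,u,v,z in [('tip',349.9,165.2,6.5),('hr',327.9,230.4,6.5),('hf',339.6,195.4,6.5),('liptabmid',175+190/5,100+328/5,49),
 ('coverTL',175+50/5,100+65/5,101),('TR',175+268/5,100+52/5,101),('BL',175+68/5,100+283/5,101),('BR',175+285/5,100+268/5,101),('deckR far',175+315/5,100+57/5,45),('deckR near',175+335/5,100+330/5,45),('deckLnear',175+60/5,100+345/5,36),('deckLfar',175+40/5,100+75/5,45),('nut',298,203,7)]:
    print(n,onz('top',u,v,z).round(1))
# spatula by mask
g=t.astype(int); m=(g.max(2)<45).astype(np.uint8); m[:, :315]=0; m[:, 365:]=0; m[:185]=0; m[240:]=0
n,l,st,c=cv2.connectedComponentsWithStats(m)
for i in range(1,n):
  if st[i,4]>20:
    pts=cv2.findNonZero((l==i).astype(np.uint8)); r=cv2.minAreaRect(pts); print(st[i],c[i],r)
    for b in cv2.boxPoints(r): print(onz('top',b[0],b[1],10).round(1))
```

```text
tip [ 539.5 -244.3    6.5]
hr [ 360.7 -183.     6.5]
hf [ 455.5 -215.     6.5]
liptabmid [521.8 125.   49. ]
coverTL [646.5 195.2 101. ]
TR [654.7  84.2 101. ]
BL [533.  179.8 101. ]
BR [542.5  71.7 101. ]
deckR far [672.8  64.2  45. ]
deckR near [523.   49.1  45. ]
deckLnear [513.9 196.   36. ]
deckLfar [660.8 213.1  45. ]
nut [ 432.5 -102.3    7. ]
[326 195  16  36 169] [333.30177515 212.34319527] ((333.3009948730469, 212.6083526611328), (4.8173441886901855, 36.995697021484375), 19.79887580871582)
[ 363.6 -173.9   10. ]
[ 457.7 -208.    10. ]
[ 453.5 -220.2   10. ]
[ 359.5 -186.1   10. ]
```

```bash
cat >> h.py <<'E'
from scipy.spatial.transform import Rotation as Ro
def down(yaw,pitch=0):
    # yaw: world angle (deg) of tool y; pitch: tip toward tool-y (fingers forward) deg
    c,s=np.cos(np.radians(yaw)),np.sin(np.radians(yaw))
    y=np.array([c,s,0]); x=np.array([0,0,-1.]); p=np.radians(pitch)
    X=x*np.cos(p)+y*np.sin(p); Y=y*np.cos(p)-x*np.sin(p)
    return np.stack([X,Y,np.cross(X,Y)],1)
def inc(pos,R):
    o=ctrl.get_obs(); d=o['ee_rot'].T@(np.array(pos,float)-o['tcp_pos'])/10
    w=Ro.from_matrix(o['ee_rot'].T@R).as_rotvec(degrees=True)
    return np.r_[d,w].round(2)
E
python3 -c "
from h import *
print(inc([440,-209,150],down(-19)))"
```

```text
[ 8.090e+00  3.444e+01 -2.551e+01  3.858e+01 -8.000e-02  2.000e-02]
```

Call:
apply_moves(
  increments=[
    [8.1, 34.4, -25.5, 38.6, 0, 0],
    [8.1, 34.4, -25.5, 38.6, 0, 0],
    [8.1, 34.4, -25.5, 38.6, 0, 0],
    [8.1, 34.4, -25.5, 38.6, 0, 0],
    [8.1, 34.4, -25.5, 38.6, 0, 0],
    [8.1, 34.4, -25.5, 38.6, 0, 0],
    [8.1, 34.4, -25.5, 38.6, 0, 0],
    [8.1, 34.4, -25.5, 38.6, 0, 0],
    [8.1, 34.4, -25.5, 38.6, 0, 0],
    [8.1, 34.4, -25.5, 38.6, 0, 0],
    [8.1, 34.4, -25.5, 38.6, 0, 0],
    [8.1, 34.4, -25.5, 38.6, 0, 0],
  ],
  grip=1,
)

```text
time: 1.35
tcp_pos: [439.5, -210.4, 150.4]
ee_rot: [[-0.0, 0.945, -0.326], [-0.0, -0.326, -0.945], [-1.0, -0.0, 0.0]]
contact_force: [0.4, -0.2, -0.3]
gripper_width: 1.002
```

Run:
```python
from h import *
o=ctrl.get_obs();print(o['time'],o['tcp_pos'],o['joints'])
cv2.imwrite('pics/w1.png',camera('wrist'))
o=ctrl.get_obs();print(o['time'],o['tcp_pos'],o['joints'])
```

```text
1.35 [ 439.4776916  -210.35274306  150.40317704] [-5.51384691e-01 -1.24917359e-01  1.89346054e+00 -4.20766361e-04
  1.37300030e+00  1.35167220e+00]
1.4 [ 439.39058311 -210.73029759  150.50858923] [-5.52174075e-01 -1.25024712e-01  1.89335991e+00 -3.77885428e-04
  1.37296820e+00  1.35184914e+00]
```

View pics/w1.png

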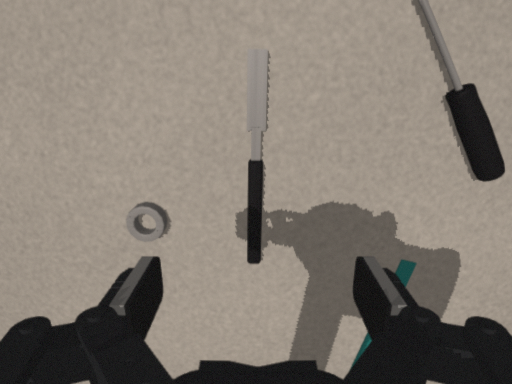

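Run:
```python
from h import *
for n,u,v,z in [('tip',258,49.5,7.5),('hf',256,161,13),('hr',254,262.5,13)]: print(n,onz('wrist',u,v,z).round(1))
a=onz('wrist',258,49.5,7.5);b=onz('wrist',254,262.5,13);d=a-b;print(np.degrees(np.arctan2(d[1],d[0])),np.hypot(*d[:2]))
h=onz('wrist',256,161,13)
d=d[:2]/np.hypot(*d[:2]); g=h[:2]-15*d; print(g, (a[:2]-105*d), b[:2]+85*d)
```

```text
tip [ 540.9 -245.7    7.5]
hf [ 457. -215.   13.]
hr [ 365.6 -181.2   13. ]
-20.214853260692188 186.80674896919314
[ 442.91199134 -209.77044537] [ 442.35185841 -209.46090258] [ 445.34841628 -210.56430327]
```

```bash
python3 -c "
from h import *
print(inc([443,-210,3],down(-20.2)))"
```

```text
[ 1.475e+01  3.100e-01 -1.900e-01  1.110e+00  2.000e-02 -1.000e-02]
```

Call:
apply_moves(
  increments=[
    [4, 0.3, -0.2, 1.1, 0, 0],
    [8, 0.3, -0.2, 1.1, 0, 0],
    [11, 0.3, -0.2, 1.1, 0, 0],
    [13, 0.3, -0.2, 1.1, 0, 0],
    [14.3, 0.3, -0.2, 1.1, 0, 0],
    [14.7, 0.3, -0.2, 1.1, 0, 0],
    [14.7, 0.3, -0.2, 1.1, 0, 0],
    [14.7, 0.3, -0.2, 1.1, 0, 0],
  ],
)

```text
time: 2.2
tcp_pos: [444.2, -209.7, 4.6]
ee_rot: [[0.002, 0.939, -0.344], [-0.001, -0.344, -0.939], [-1.0, 0.002, 0.0]]
contact_force: [-0.3, 0.9, 1.3]
gripper_width: 0.998
```

Call:
apply_moves(
  increments=[
    [0, 0, 0, 0, 0, 0],
    [0, 0, 0, 0, 0, 0],
    [0, 0, 0, 0, 0, 0],
    [0, 0, 0, 0, 0, 0],
    [0, 0, 0, 0, 0, 0],
    [0, 0, 0, 0, 0, 0],
    [0, 0, 0, 0, 0, 0],
    [0, 0, 0, 0, 0, 0],
  ],
  grip=-1,
  grip_force=60,
)

```text
time: 3.0
tcp_pos: [443.5, -208.9, 3.6]
ee_rot: [[0.0, 0.939, -0.344], [-0.0, -0.344, -0.939], [-1.0, 0.0, 0.0]]
contact_force: [-1.1, 1.1, 4.5]
gripper_width: 0.129
```

```bash
python3 -c "
from h import *
print(inc([444,-209,180],down(-20.2)));print(inc([493,120,180],down(6)))"
```

```text
[-1.764e+01  6.000e-02 -1.000e-02  8.000e-02  0.000e+00 -3.000e-02]
[-1.764e+01 -6.660e+00 -3.259e+01 -2.612e+01  1.000e-02 -3.000e-02]
```

Call:
apply_moves(
  increments=[
    [-2, 0, 0, 0, 0, 0],
    [-6, 0, 0, 0, 0, 0],
    [-11, 0, 0, 0, 0, 0],
    [-15, -1, -3, -4, 0, 0],
    [-17.6, -2, -7, -8, 0, 0],
    [-17.6, -3, -12, -12, 0, 0],
    [-17.6, -4, -17, -16, 0, 0],
    [-17.6, -5, -22, -20, 0, 0],
    [-17.6, -6, -27, -24, 0, 0],
    [-17.6, -6.6, -31, -26, 0, 0],
    [-17.6, -6.6, -32.5, -26.1, 0, 0],
    [-17.6, -6.6, -32.5, -26.1, 0, 0],
    [-17.6, -6.6, -32.5, -26.1, 0, 0],
  ],
)

```text
time: 4.3
tcp_pos: [492.7, 118.4, 178.7]
ee_rot: [[-0.001, 0.995, 0.104], [-0.001, 0.104, -0.995], [-1.0, -0.001, 0.001]]
contact_force: [-0.2, 0.8, -1.0]
gripper_width: 0.13
```

Run:
```python
from h import *
o=ctrl.get_obs();print(o['time'],o['tcp_pos'],o['gripper_width'])
cv2.imwrite('pics/w2.png',camera('wrist'))
```

```text
4.3 [492.70619843 118.42383777 178.71650067] 0.1297927729396226
```

View pics/w2.png

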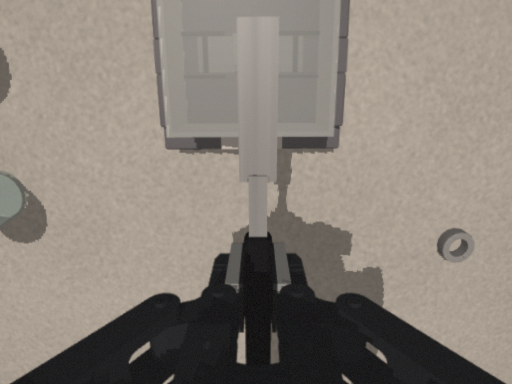

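Run:
```python
from h import *
im=cv2.imread('pics/w2.png'); crop(im,140,90,360,190,3.6,'pics/c3.png')
for n,u,v,z in [('FL',166,149,36),('FR',338,148,36),('FL45',166,149,45),('FR45',338,148,45),('L0',153,3,45),('R0',349,3,45)]: print(n,onz('wrist',u,v,z).round(1))
c,d=ray('wrist',258,17)
print('tip pix z=184', onz('wrist',258,17,183).round(1))
o=ctrl.get_obs()
for zz in (178,182,186):
  print(zz,proj('wrist',o['tcp_pos']+o['ee_rot']@np.array([o['tcp_pos'][2]-zz,105,0])))
```

```text
FL [512.  199.5  36. ]
FR [528.2  52.3  36. ]
FL45 [513.9 197.2  45. ]
FR45 [529.5  54.7  45. ]
L0 [624.4 210.8  45. ]
R0 [639.3  64.6  45. ]
tip pix z=184 [597.  128.9 183. ]
178 [258.38785206  19.03735654]
182 [258.40676056  17.04980564]
186 [258.42683268  14.94054793]
```

View pics/c3.png

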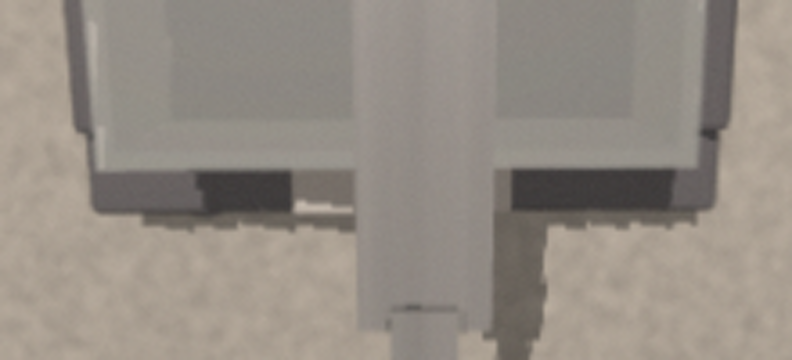

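```bash
python3 -c "
from h import *
print(inc([400.4,112.4,37.4],down(6.2)))"
```

```text
[14.15 -9.23 -0.42 -0.27  0.04  0.06]
```

Call:
apply_moves(
  increments=[
    [0, -3, -0.4, -0.3, 0, 0],
    [0, -7, -0.4, -0.3, 0, 0],
    [2, -9.2, -0.4, -0.3, 0, 0],
    [5, -9.2, -0.4, -0.3, 0, 0],
    [9, -9.2, -0.4, -0.3, 0, 0],
    [12, -9.2, -0.4, -0.3, 0, 0],
    [13.8, -9.2, -0.4, -0.3, 0, 0],
    [14.1, -9.2, -0.4, -0.3, 0, 0],
    [14.1, -9.2, -0.4, -0.3, 0, 0],
    [14.1, -9.2, -0.4, -0.3, 0, 0],
  ],
)

```text
time: 5.35
tcp_pos: [402.3, 113.1, 39.7]
ee_rot: [[0.002, 0.994, 0.108], [0.0, 0.108, -0.994], [-1.0, 0.002, -0.0]]
contact_force: [-0.5, 0.5, 1.1]
gripper_width: 0.127
```

Run:
```python
from h import *
for i in range(3):
  o=ctrl.get_obs();print(o['time'],o['tcp_pos'],o['contact_force'],o['joints'])
  im=camera(['wrist','side','top'][i]); cv2.imwrite(f'pics/i{i}.png',im)
  if i==1: crop(im,150,150,310,270,5,'pics/c4.png'); s=im
print(inc([400.4,112.4,37.4],down(6.2)))
```

```text
5.35 [402.29304722 113.05103423  39.68169731] [-0.45710972  0.51210395  1.12015398] [ 1.51161735e-01 -1.89658504e-01  2.16841788e+00 -5.41017594e-05
  1.16072279e+00  1.61341717e+00]
5.4 [402.48981881 113.23179432  39.85539632] [-0.28356382 -0.01808242 -0.46414397] [ 1.51504044e-01 -1.89839187e-01  2.16821435e+00 -3.31113605e-05
  1.16056221e+00  1.61345180e+00]
5.45 [402.47603396 113.3731605   39.8293395 ] [ 0.44032499 -0.10551258 -0.21868355] [ 1.51836982e-01 -1.89767223e-01  2.16820671e+00 -2.21630338e-05
  1.16045281e+00  1.61346015e+00]
[ 0.23 -0.2   0.08  0.07 -0.   -0.14]
```

View pics/c4.png

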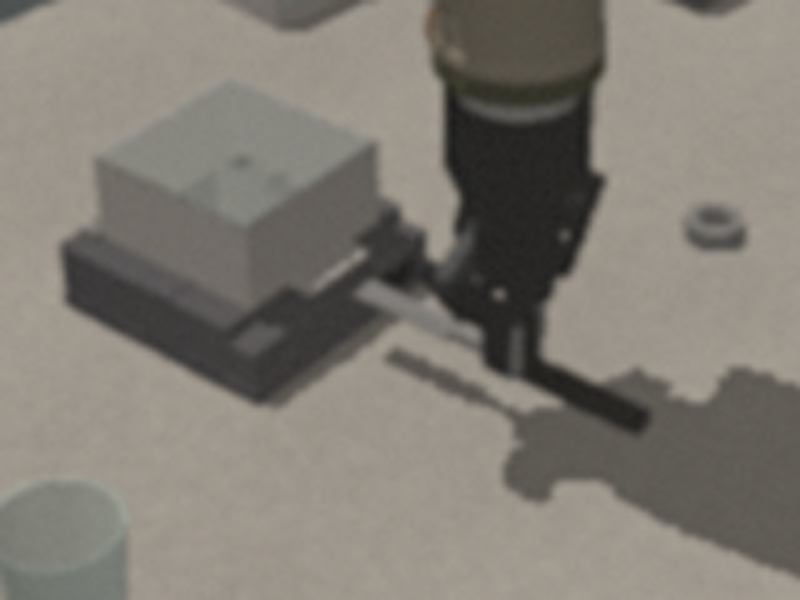

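View pics/i0.png

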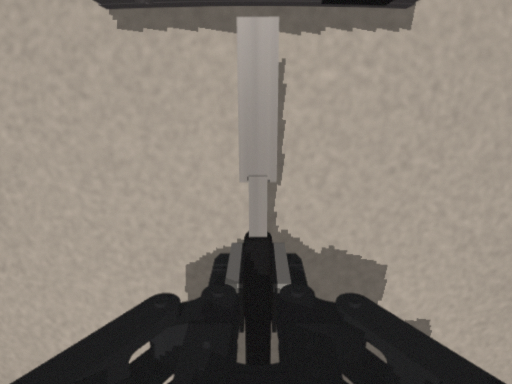

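Run:
```python
from h import *
s=cv2.imread('pics/i1.png')
o=ctrl.get_obs()
a=np.radians(6.2);X=np.array([np.cos(a),np.sin(a),0]);Y=np.array([-X[1],X[0],0])
C=np.array([594.3,133.5,0])
big=cv2.resize(s[180:250,180:270],None,fx=8,fy=8,interpolation=2)
def mk(P,col):
    u,v=proj('side',P); cv2.circle(big,(int((u-180+.5)*8),int((v-180+.5)*8)),3,col,-1)
for sy in(-25,25):
  for z in(45,49): mk(C-73*X+sy*Y+[0,0,z],(0,0,255))
  mk(C-75*X+sy*3*Y,(255,0,0)); mk(C-75*X+sy*3*Y+[0,0,36],(255,0,0))
for sy in(-8,8): mk(o['tcp_pos']+105*X+sy*Y+[0,0,3.2],(0,255,0))
cv2.imwrite('pics/c5.png',big)
```

```text
(no output)
```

View pics/c5.png

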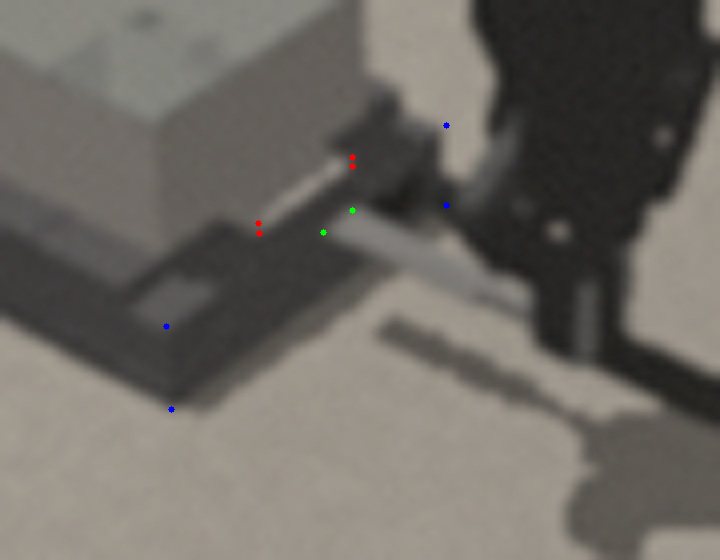

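```bash
python3 -c "
from h import *
print(inc([429.3,115.6,37.2],down(6.2)))"
```

```text
[ 0.25  2.7   0.08  0.07 -0.   -0.14]
```

Call:
apply_moves(
  increments=[
    [0.25, 0, 0.1, 0, 0, 0],
    [0.25, 0, 0.1, 0, 0, 0],
    [0.25, 0.6, 0.1, 0, 0, 0],
    [0.25, 1.2, 0.1, 0, 0, 0],
    [0.25, 1.7, 0.1, 0, 0, 0],
    [0.25, 2.1, 0.1, 0, 0, 0],
    [0.25, 2.4, 0.1, 0, 0, 0],
    [0.25, 2.6, 0.1, 0, 0, 0],
    [0.25, 2.7, 0.1, 0, 0, 0],
    [0.25, 2.7, 0.1, 0, 0, 0],
    [0.25, 2.7, 0.1, 0, 0, 0],
  ],
)

```text
time: 6.6
tcp_pos: [427.9, 115.4, 35.7]
ee_rot: [[-0.0, 0.994, 0.109], [0.0, 0.109, -0.994], [-1.0, -0.0, -0.0]]
contact_force: [-0.6, 0.2, -0.9]
gripper_width: 0.127
```

Run:
```python
from h import *
im=camera('side'); crop(im,180,180,270,250,8,'pics/c6.png')
o=ctrl.get_obs();print(o['time'],o['tcp_pos'],o['contact_force'])
```

```text
6.65 [427.94232425 115.40176535  35.76141016] [-1.007849   -0.32385475 -0.29103947]
```

View pics/c6.png

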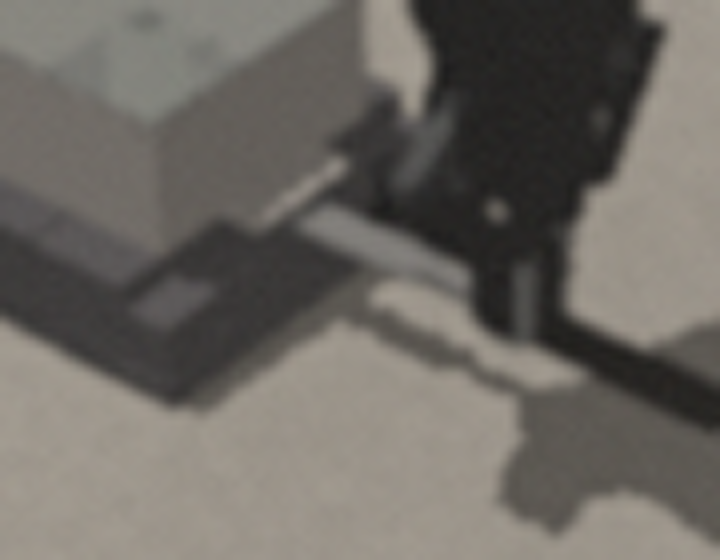

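Call:
apply_moves(
  increments=[
    [-0.3, 0.1, 0, 0, 0, 0],
    [-0.6, 0.1, 0, 0, 0, 0],
    [-1.0, 0.12, 0, 0, 0, 0],
    [-1.5, 0.14, 0, 0, 0, 0],
    [-2.0, 0.2, 0, 0, 0, 0],
    [-2.48, 0.26, 0, 0, 0, 0],
    [-2.97, 0.35, 0, 0, 0, 0],
    [-3.46, 0.46, 0, 0, 0, 0],
    [-3.94, 0.6, 0, 0, 0, 0],
    [-4.42, 0.73, 0, 0, 0, 0],
    [-4.9, 0.9, 0, 0, 0, 0],
    [-5.35, 1.08, 0, 0, 0, 0],
    [-5.35, 1.08, 0, 0, 0, 0],
  ],
)

```text
time: 7.95
tcp_pos: [439.6, 116.7, 90.2]
ee_rot: [[0.001, 0.994, 0.109], [0.0, 0.109, -0.994], [-1.0, 0.001, -0.0]]
contact_force: [0.1, 0.3, -1.0]
gripper_width: 0.13
```

Run:
```python
from h import *
im=camera('side'); crop(im,150,130,270,240,5,'pics/c7.png')
o=ctrl.get_obs();print(o['time'],o['tcp_pos'],o['contact_force'])
```

```text
8.0 [439.29736817 116.62315243  89.74499619] [ 1.04762159  0.53545331 -0.54745157]
```

View pics/c7.png

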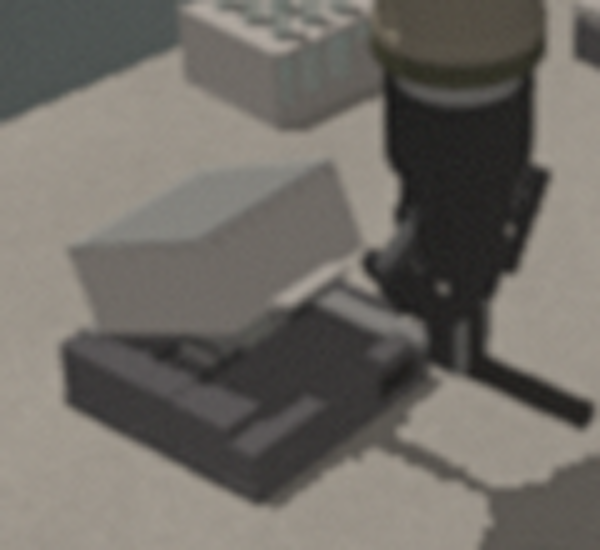

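Call:
apply_moves(
  increments=[
    [-0.45, 0.2, 0, 0, 0, 0],
    [-0.9, 0.43, 0, 0, 0, 0],
    [-1.33, 0.67, 0, 0, 0, 0],
    [-1.76, 0.92, 0, 0, 0, 0],
    [-2.59, 1.48, 0, 0, 0, 0],
    [-3.36, 2.11, 0, 0, 0, 0],
    [-4.08, 2.8, 0, 0, 0, 0],
    [-4.75, 3.54, 0, 0, 0, 0],
    [-5.35, 4.33, 0, 0, 0, 0],
    [-5.89, 5.17, 0, 0, 0, 0],
    [-6.36, 6.04, 0, 0, 0, 0],
    [-6.75, 6.96, 0, 0, 0, 0],
    [-7.08, 7.9, 0, 0, 0, 0],
    [-7.32, 8.87, 0, 0, 0, 0],
    [-7.49, 9.85, 0, 0, 0, 0],
    [-7.6, 10.8, 0, 0, 0, 0],
    [-7.6, 11.3, 0, 0, 0, 0],
    [-7.6, 11.3, 0, 0, 0, 0],
    [-7.6, 11.3, 0, 0, 0, 0],
    [-7.6, 11.3, 0, 0, 0, 0],
  ],
)

```text
time: 10.0
tcp_pos: [550.7, 128.9, 165.1]
ee_rot: [[-0.001, 0.994, 0.11], [-0.0, 0.11, -0.994], [-1.0, -0.001, -0.0]]
contact_force: [0.3, 0.1, -0.2]
gripper_width: 0.128
```

Run:
```python
from h import *
im=camera('side'); crop(im,120,100,280,220,5,'pics/c8.png')
o=ctrl.get_obs();print(o['time'],o['tcp_pos'],o['contact_force'])
```

```text
10.05 [550.77542547 128.96041328 165.16411047] [-0.03406701  0.20776475 -1.70184347]
```

View pics/c8.png

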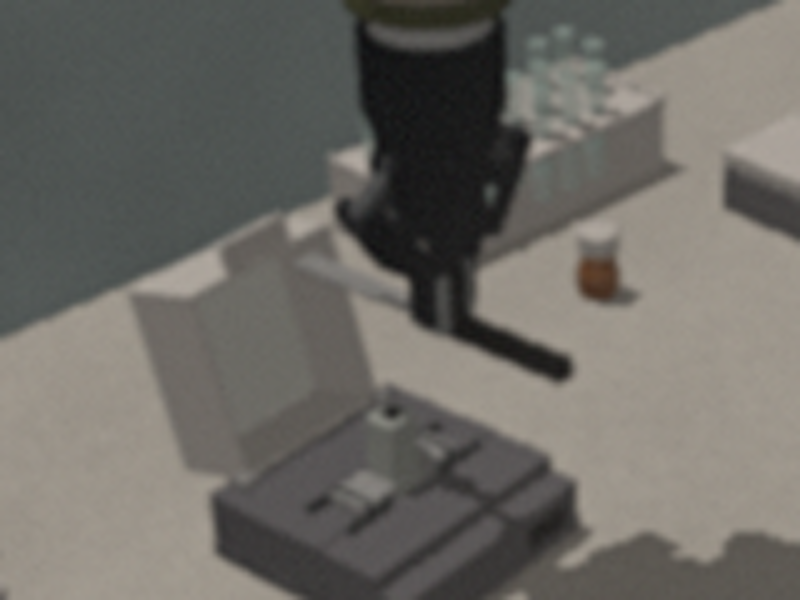

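Call:
apply_moves(
  increments=[
    [0, -0.5, 0, 0, 0, 0],
    [0, -1, 0, 0, 0, 0],
    [0, -1.5, 0, 0, 0, 0],
    [0, -2, 0, 0, 0, 0],
  ],
)

```text
time: 10.45
tcp_pos: [530.7, 126.7, 165.3]
ee_rot: [[0.0, 0.994, 0.109], [0.0, 0.109, -0.994], [-1.0, 0.0, -0.0]]
contact_force: [-0.3, -0.5, -1.1]
gripper_width: 0.129
```

Run:
```python
from h import *
im=camera('side'); a=cv2.resize(im[100:220,120:280],None,fx=2.5,fy=2.5); t=camera('top'); b=cv2.resize(t[90:210,170:330],None,fx=2.5,fy=2.5);cv2.imwrite('pics/c9.png',np.hstack([a,b]))
```

```text
(no output)
```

View pics/c9.png

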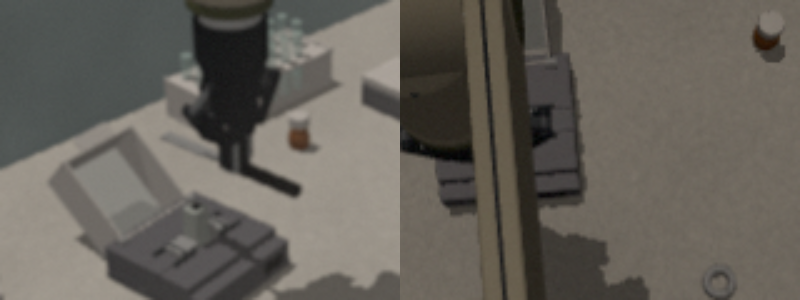

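```bash
python3 -c "
from h import *
print(inc([444,-209,120],down(-20.2)),inc([444,-209,4],down(-20.2)))"
```

```text
[  4.53 -12.28  32.42  26.49  -0.     0.  ] [ 16.13 -12.28  32.42  26.49  -0.     0.  ]
```

Call:
apply_moves(
  increments=[
    [0, -5, 0, 0, 0, 0],
    [0, -9, 3, 3, 0, 0],
    [0, -12.3, 7, 8, 0, 0],
    [0, -12.3, 12, 13, 0, 0],
    [0, -12.3, 17, 18, 0, 0],
    [0, -12.3, 22, 23, 0, 0],
    [2, -12.3, 27, 26.5, 0, 0],
    [4, -12.3, 31, 26.5, 0, 0],
    [6, -12.3, 32.4, 26.5, 0, 0],
    [9, -12.3, 32.4, 26.5, 0, 0],
    [12, -12.3, 32.4, 26.5, 0, 0],
    [14, -12.3, 32.4, 26.5, 0, 0],
    [15, -12.3, 32.4, 26.5, 0, 0],
    [15, -12.3, 32.4, 26.5, 0, 0],
    [15, -12.3, 32.4, 26.5, 0, 0],
  ],
)

```text
time: 12.05
tcp_pos: [445.1, -209.1, 16.3]
ee_rot: [[0.001, 0.938, -0.345], [-0.001, -0.345, -0.938], [-1.0, 0.001, 0.0]]
contact_force: [0.5, -0.3, -0.6]
gripper_width: 0.128
```

```bash
python3 -c "
from h import *
o=ctrl.get_obs();print(o['tcp_pos'],o['contact_force'])
print(inc([444,-209,3.8],down(-20.2)))"
```

```text
[ 445.1491662  -209.0705922    16.26613037] [ 0.45829734 -0.26117023 -0.56717802]
[ 1.25 -0.11  0.03 -0.01  0.01 -0.07]
```

Lower gently, then watch force.

Call:
apply_moves(
  increments=[
    [0.5, 0, 0, 0, 0, 0],
    [0.9, 0, 0, 0, 0, 0],
    [1.1, 0, 0, 0, 0, 0],
    [1.2, 0, 0, 0, 0, 0],
    [1.2, 0, 0, 0, 0, 0],
    [1.2, 0, 0, 0, 0, 0],
    [1.2, 0, 0, 0, 0, 0],
  ],
)

```text
time: 12.75
tcp_pos: [444.5, -208.8, 3.6]
ee_rot: [[0.0, 0.938, -0.346], [-0.0, -0.346, -0.938], [-1.0, 0.0, -0.0]]
contact_force: [-2.5, 0.8, 5.3]
gripper_width: 0.125
```

Call:
apply_moves(
  increments=[
    [0, 0, 0, 0, 0, 0],
    [0, 0, 0, 0, 0, 0],
    [0, 0, 0, 0, 0, 0],
    [0, 0, 0, 0, 0, 0],
    [0, 0, 0, 0, 0, 0],
    [0, 0, 0, 0, 0, 0],
    [-1, 0, 0, 0, 0, 0],
    [-3, 0, 0, 0, 0, 0],
    [-6, 0, 0, 0, 0, 0],
    [-10, 0, 0, 0, 0, 0],
    [-14, 0, 0, 0, 0, 0],
    [-17, 0, 0, 0, 0, 0],
    [-17, 0, 0, 0, 0, 0],
  ],
  grip=1,
)

```text
time: 14.05
tcp_pos: [447.3, -210.5, 179.9]
ee_rot: [[0.009, 0.938, -0.346], [-0.005, -0.345, -0.938], [-1.0, 0.01, 0.002]]
contact_force: [0.4, -0.0, 0.0]
gripper_width: 0.994
```

Run:
```python
from h import *
o=ctrl.get_obs();print(o['time'],o['tcp_pos'],o['gripper_width'])
a=camera('wrist');t=camera('side')
cv2.imwrite('pics/d1.png',np.hstack([cv2.resize(a,(390,292)),cv2.resize(t,(390,292))]))
cv2.imwrite('pics/side_open.png',t)
# view pose for detector, yaw 96
X=np.array([np.cos(np.radians(6.2)),np.sin(np.radians(6.2)),0]);Y=np.array([-X[1],X[0],0])
print(inc(np.array([594.3,133.5,220])-50*Y,down(96.2)))
```

```text
14.05 [ 447.34558913 -210.45401838  179.91226813] 0.9937870966736152
[-4.5300e+00  4.4000e+00 -3.2830e+01 -1.1642e+02  1.8000e-01 -7.0000e-02]
```

View pics/d1.png

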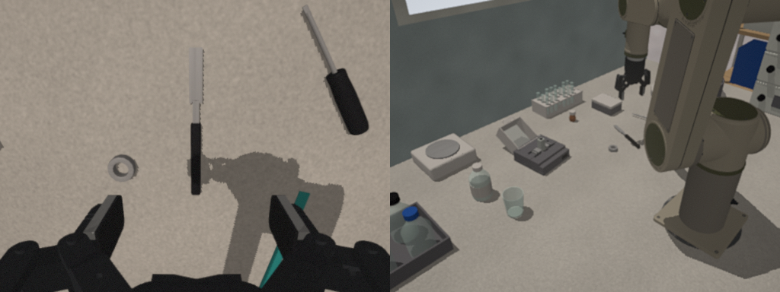

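Call:
apply_moves(
  increments=[
    [-4.5, 0, -4, -8.5, 0, 0],
    [-4.5, 1, -8, -17, 0, 0],
    [-4.5, 2, -12, -25.5, 0, 0],
    [-4.5, 3, -16, -34, 0, 0],
    [-4.5, 4, -20, -42.5, 0, 0],
    [-4.5, 4.4, -24, -51, 0, 0],
    [-4.5, 4.4, -27, -59.5, 0, 0],
    [-4.5, 4.4, -30, -68, 0, 0],
    [-4.5, 4.4, -32.8, -76.5, 0, 0],
    [-4.5, 4.4, -32.8, -85, 0, 0],
    [-4.5, 4.4, -32.8, -93.5, 0, 0],
    [-4.5, 4.4, -32.8, -102, 0, 0],
    [-4.5, 4.4, -32.8, -110.5, 0, 0],
    [-4.5, 4.4, -32.8, -116.4, 0, 0],
    [-4.5, 4.4, -32.8, -116.4, 0, 0],
    [-4.5, 4.4, -32.8, -116.4, 0, 0],
    [-4.5, 4.4, -32.8, -116.4, 0, 0],
  ],
)

```text
time: 15.85
tcp_pos: [598.7, 83.8, 217.5]
ee_rot: [[-0.001, -0.105, 0.994], [-0.0, 0.994, 0.105], [-1.0, 0.0, -0.001]]
contact_force: [0.9, 0.4, -0.4]
gripper_width: 0.998
```

Run:
```python
from h import *
o=ctrl.get_obs();print(o['time'],o['tcp_pos'],o['joints'])
cv2.imwrite('pics/w3.png',camera('wrist'))
```

```text
15.85 [598.70915893  83.78942946 217.52705397] [ 5.42587385e-02  1.50117174e-01  1.49171381e+00 -8.64323022e-06
  1.50102415e+00 -5.11547663e-02]
```

View pics/w3.png

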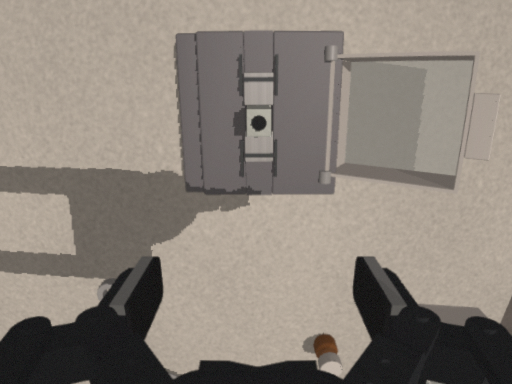

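Run:
```python
from h import *
im=cv2.imread('pics/w3.png'); crop(im,225,60,295,200,4,'pics/c10.png'); crop(im,170,20,350,205,4,'pics/c11.png')
```

```text
(no output)
```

View pics/c10.png

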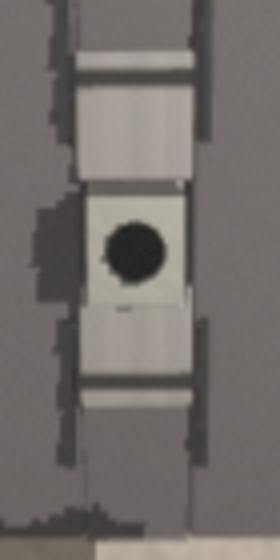

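View pics/c11.png

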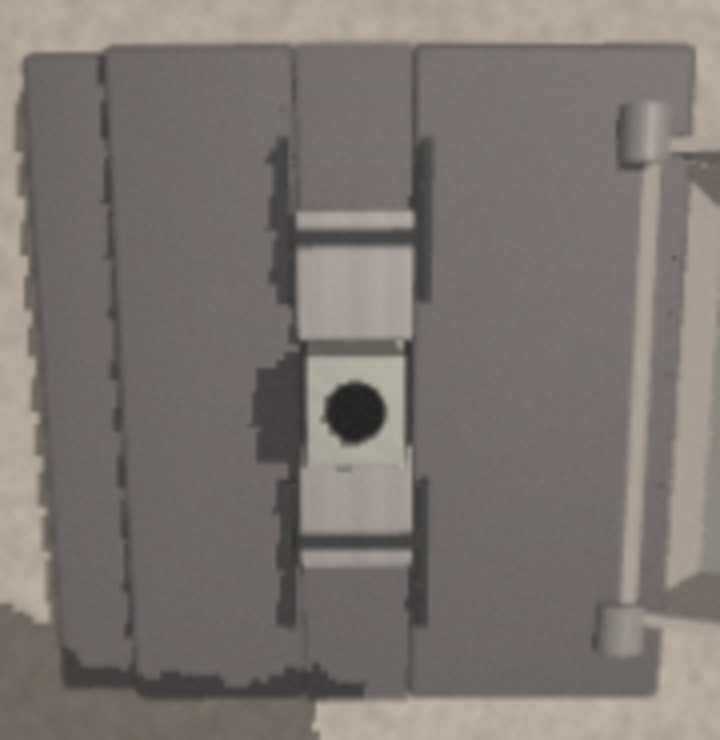

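Run:
```python
from h import *
a=np.radians(6.2);X=np.array([np.cos(a),np.sin(a),0]);Y=np.array([-X[1],X[0],0])
p=onz('wrist',258.7,122.2,90);print(p)
for u,v in [(186,86),]: pass
pts=[onz('wrist',225+q[0]/4-.4,60+q[1]/4-.4,90) for q in [(86,196),(186,196),(86,305),(186,305)]]
print(np.round(pts,1), np.mean(pts,0)); 
d=(pts[1]-pts[0]);print(np.degrees(np.arctan2(d[1],d[0])),np.linalg.norm(d),np.linalg.norm(pts[2]-pts[0]))
# deck corners z45
for q in [(107,46),(693,46),(659,694),(137,694),(27,55),(66,686)]:
  z=45 if q[0]>90 else 36
  print(q,onz('wrist',170+q[0]/4-.4,20+q[1]/4-.4,z).round(1))
for q in [(297,212),(414,212),(302,566),(410,566)]: print(q,onz('wrist',170+q[0]/4-.4,20+q[1]/4-.4,53).round(1))
print('shaft cell pos', p, inc([p[0],p[1],150],down(96.2)))
```

```text
[594.54044248 135.47792526  90.        ]
[[583.6 145.   90. ]
 [603.1 147.   90. ]
 [585.6 123.6  90. ]
 [605.6 125.8  90. ]] [594.47521538 135.3434194   90.        ]
6.087833121988534 19.63784115292731 21.420790352064923
(107, 46) [532.9 203.5  45. ]
(693, 46) [659.5 217.3  45. ]
(659, 694) [677.1  70.2  45. ]
(137, 694) [548.6  56.5  45. ]
(27, 55) [513.4 201.1  36. ]
(66, 686) [529.3  53.7  36. ]
(297, 212) [577.7 172.8  53. ]
(414, 212) [602.9 175.5  53. ]
(302, 566) [586.3  94.7  53. ]
(410, 566) [611.3  97.4  53. ]
shaft cell pos [594.54044248 135.47792526  90.        ] [ 6.78  5.18  0.12 -0.13 -0.04 -0.  ]
```

Call:
apply_moves(
  increments=[
    [2, 3, 0.1, -0.1, 0, 0],
    [5, 5.2, 0.1, -0.1, 0, 0],
    [8, 5.2, 0.1, -0.1, 0, 0],
    [10, 5.2, 0.1, -0.1, 0, 0],
    [12, 5.2, 0.1, -0.1, 0, 0],
    [13, 5.2, 0.1, -0.1, 0, 0],
    [13, 5.2, 0.1, -0.1, 0, 0],
    [13, 5.2, 0.1, -0.1, 0, 0],
  ],
  grip=0,
)

```text
time: 16.7
tcp_pos: [594.9, 135.6, 89.1]
ee_rot: [[0.001, -0.109, 0.994], [0.0, 0.994, 0.109], [-1.0, 0.0, 0.001]]
contact_force: [-0.1, 1.0, 0.5]
gripper_width: 0.497
```

Run:
```python
from h import *
o=ctrl.get_obs();print(o['time'],o['tcp_pos'],o['gripper_width'],o['contact_force'])
print(inc([594.5,135.4,58],down(96.2)))
im=camera('side'); crop(im,150,130,270,220,5,'pics/c12.png')
```

```text
16.7 [594.94620857 135.64483462  89.10308571] 0.4970996336510851 [-0.13132232  0.97486318  0.5143193 ]
[ 3.11 -0.02 -0.05  0.05  0.04 -0.  ]
```

View pics/c12.png

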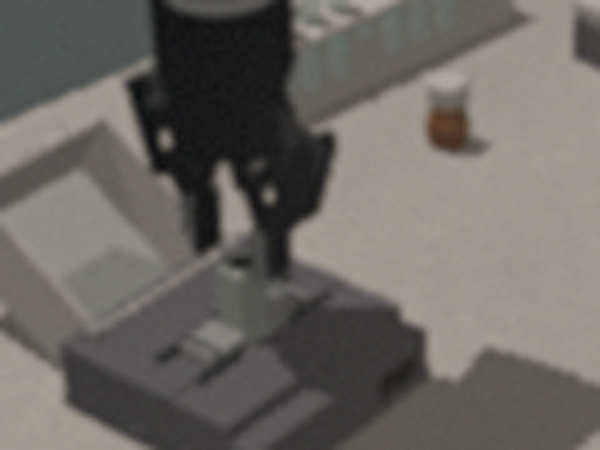

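Call:
apply_moves(
  increments=[
    [1.2, 0, 0, 0, 0, 0],
    [2.3, 0, 0, 0, 0, 0],
    [3.0, 0, 0, 0, 0, 0],
    [3.0, 0, 0, 0, 0, 0],
    [3.0, 0, 0, 0, 0, 0],
  ],
)

```text
time: 17.25
tcp_pos: [594.1, 135.6, 57.8]
ee_rot: [[-0.001, -0.109, 0.994], [-0.0, 0.994, 0.109], [-1.0, -0.0, -0.001]]
contact_force: [-0.3, -0.9, 0.4]
gripper_width: 0.504
```

Call:
apply_moves(
  increments=[
    [0, 0, 0, 0, 0, 0],
    [0, 0, 0, 0, 0, 0],
    [0, 0, 0, 0, 0, 0],
    [0, 0, 0, 0, 0, 0],
    [0, 0, 0, 0, 0, 0],
    [0, 0, 0, 0, 0, 0],
  ],
  grip=-1,
  grip_force=60,
)

```text
time: 17.85
tcp_pos: [595.0, 135.7, 58.9]
ee_rot: [[0.001, -0.109, 0.994], [0.0, 0.994, 0.109], [-1.0, 0.0, 0.001]]
contact_force: [-0.2, 0.4, 4.3]
gripper_width: 0.223
```

Call:
apply_moves(
  increments=[
    [0, 0.1, 0, 0, 0, -1.2],
    [0, 0.2, 0, 0, 0, -2.4],
    [0, 0.3, 0, 0, 0, -3.5],
    [0.01, 0.4, 0, 0, 0, -4.7],
    [0.01, 0.5, 0, 0, 0, -5.9],
    [0.02, 0.6, 0, 0, 0, -7.1],
    [0.02, 0.7, 0, 0, 0, -8.3],
    [0.03, 0.8, 0, 0, 0, -9.5],
    [0.03, 0.8, 0, 0, 0, -9.5],
    [0.03, 0.8, 0, 0, 0, -9.5],
  ],
)

```text
time: 18.85
tcp_pos: [594.2, 143.1, 58.8]
ee_rot: [[0.02, -0.108, 0.994], [-0.167, 0.98, 0.11], [-0.986, -0.168, 0.001]]
contact_force: [-0.4, -3.1, 6.0]
gripper_width: 0.219
```

Run:
```python
from h import *
o=ctrl.get_obs();print(o['time'],o['tcp_pos'],o['gripper_width'],o['contact_force'],o['wrist_torque'])
im=camera('side'); w=camera('wrist');cv2.imwrite('pics/d2.png',np.hstack([cv2.resize(im[140:220,150:260],(440,320),interpolation=2),cv2.resize(w,(352,320))]))
```

```text
18.85 [594.21884035 143.05427073  58.78011551] 0.21855287667378115 [-0.40317763 -3.14169229  6.02146478] [-0.83219141 -0.01962598  0.04302168]
```

View pics/d2.png

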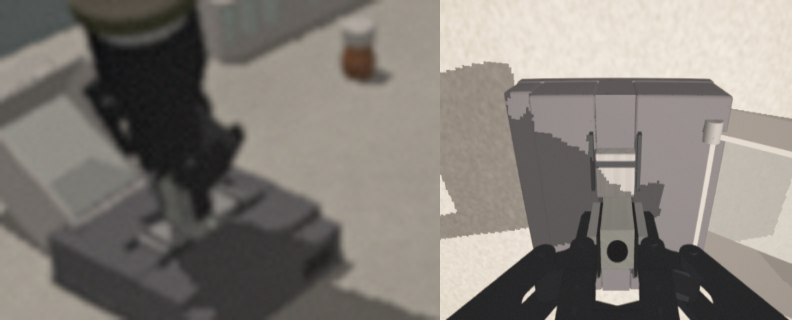

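Call:
apply_moves(
  increments=[
    [0.01, 0.1, 0, 0, 0, -1.1],
    [0.01, 0.2, 0, 0, 0, -2.2],
    [0.01, 0.2, 0, 0, 0, -2.2],
    [0.01, 0.2, 0, 0, 0, -2.2],
  ],
)

```text
time: 19.35
tcp_pos: [594.1, 144.8, 58.6]
ee_rot: [[0.024, -0.107, 0.994], [-0.205, 0.973, 0.11], [-0.979, -0.206, 0.001]]
contact_force: [-0.4, -4.1, 7.4]
gripper_width: 0.228
```

Run:
```python
from h import *
o=ctrl.get_obs();print(o['time'],o['tcp_pos'],o['contact_force'],o['wrist_torque'],np.degrees(np.arcsin(o['ee_rot'][2,1])))
im=camera('wrist'); crop(im,200,130,320,384,2.3,'pics/c13.png')
# commanded frame now: yaw 96.2 tilt 11.7deg left. pivot model, rows to phi
def tcp(phi): return np.array([48.5*(1-np.cos(phi)),48.5*np.sin(phi)])/10
p0=np.radians(-11.7)
R=lambda a:np.array([[np.cos(a),-np.sin(a)],[np.sin(a),np.cos(a)]])
for deg in [9,6,3,0,-3,-6,-9,-10.5,-11.7]:
    f=np.radians(deg); d=R(p0).T@(tcp(f)-tcp(np.radians(11.7))); print(deg,d.round(2),round(11.7-deg,1))
```

```text
19.35 [594.08675507 144.83696048  58.59006614] [-0.38391816 -4.07601343  7.40875762] [-0.97310844  0.0430618  -0.07136128] -11.88550043175476
9 [ 0.01 -0.23] 2.7
6 [ 0.02 -0.48] 5.7
3 [ 0.06 -0.73] 8.7
0 [ 0.1  -0.98] 11.7
-3 [ 0.16 -1.23] 14.7
-6 [ 0.23 -1.47] 17.7
-9 [ 0.31 -1.71] 20.7
-10.5 [ 0.36 -1.83] 22.2
-11.7 [ 0.4  -1.93] 23.4
```

View pics/c13.png

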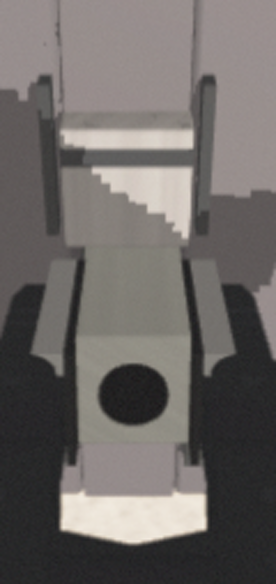

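Call:
apply_moves(
  increments=[
    [0.01, -0.12, 0, 0, 0, 1.4],
    [0.01, -0.23, 0, 0, 0, 2.7],
    [0.02, -0.36, 0, 0, 0, 4.2],
    [0.02, -0.48, 0, 0, 0, 5.7],
    [0.04, -0.61, 0, 0, 0, 7.2],
    [0.06, -0.73, 0, 0, 0, 8.7],
    [0.08, -0.86, 0, 0, 0, 10.2],
    [0.1, -0.98, 0, 0, 0, 11.7],
    [0.13, -1.1, 0, 0, 0, 13.2],
    [0.16, -1.23, 0, 0, 0, 14.7],
    [0.2, -1.35, 0, 0, 0, 16.2],
    [0.23, -1.47, 0, 0, 0, 17.7],
    [0.27, -1.59, 0, 0, 0, 19.2],
    [0.31, -1.71, 0, 0, 0, 20.7],
    [0.36, -1.83, 0, 0, 0, 22.2],
    [0.4, -1.93, 0, 0, 0, 23.4],
    [0.4, -1.93, 0, 0, 0, 23.4],
    [0.4, -1.93, 0, 0, 0, 23.4],
  ],
)

```text
time: 21.2
tcp_pos: [595.9, 127.0, 58.8]
ee_rot: [[-0.021, -0.107, 0.994], [0.205, 0.973, 0.109], [-0.979, 0.206, 0.001]]
contact_force: [-2.7, 1.7, 11.7]
gripper_width: 0.225
```

Run:
```python
from h import *
o=ctrl.get_obs();print(o['time'],o['tcp_pos'],o['contact_force'],o['wrist_torque'],np.degrees(np.arcsin(o['ee_rot'][2,1])))
im=camera('wrist'); s=camera('side'); cv2.imwrite('pics/d3.png',np.hstack([cv2.resize(s[140:220,150:260],(440,320),interpolation=2),cv2.resize(im,(352,320))]))
```

```text
21.2 [595.92869695 127.0392072   58.81576963] [-2.7339213   1.74684518 11.73052457] [0.52122265 0.56623974 0.07583488] 11.878545378127523
```

View pics/d3.png

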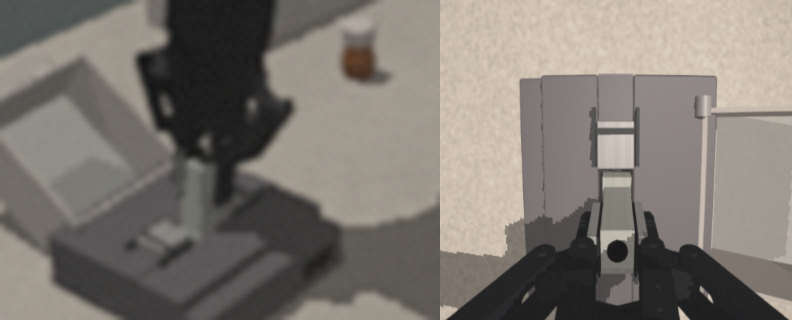

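Call:
apply_moves(
  increments=[
    [0.01, 0.12, 0, 0, 0, -1.4],
    [0.01, 0.24, 0, 0, 0, -2.9],
    [0.02, 0.36, 0, 0, 0, -4.3],
    [0.03, 0.48, 0, 0, 0, -5.7],
    [0.04, 0.61, 0, 0, 0, -7.2],
    [0.05, 0.73, 0, 0, 0, -8.7],
    [0.07, 0.86, 0, 0, 0, -10.2],
    [0.09, 0.98, 0, 0, 0, -11.7],
    [0.09, 0.98, 0, 0, 0, -11.7],
    [0.09, 0.98, 0, 0, 0, -11.7],
  ],
)

```text
time: 22.3
tcp_pos: [594.6, 136.6, 58.9]
ee_rot: [[0.0, -0.11, 0.994], [0.001, 0.994, 0.11], [-1.0, 0.001, 0.0]]
contact_force: [0.9, 4.1, 5.6]
gripper_width: 0.225
```

Run:
```python
from h import *
o=ctrl.get_obs();print(o['time'],o['tcp_pos'],o['contact_force'],o['wrist_torque'],np.degrees(np.arcsin(o['ee_rot'][2,1])))
im=camera('wrist'); cv2.imwrite('pics/w4.png',im); crop(im,195,90,315,290,3,'pics/c14.png')
a=np.radians(6.2);X=np.array([np.cos(a),np.sin(a),0]);Y=np.array([-X[1],X[0],0]);C=np.array([594.5,135.4,53])
for y in(11,19,-11,-19,37,45): print(y,proj('wrist',C+y*Y))
s=camera('side'); crop(s,150,140,260,220,6,'pics/c15.png')
```

```text
22.3 [594.58158474 136.58508916  58.86126216] [0.87177423 4.10517281 5.58215924] [ 0.75274017 -0.23768087  0.02104391] 0.06727826757133872
11 [256.47454994 236.42330766]
19 [256.49372536 221.16501726]
-11 [256.42639869 275.88363171]
-19 [256.41044187 289.35867285]
37 [256.54041407 184.98470585]
45 [256.56283755 168.06329994]
```

View pics/c14.png

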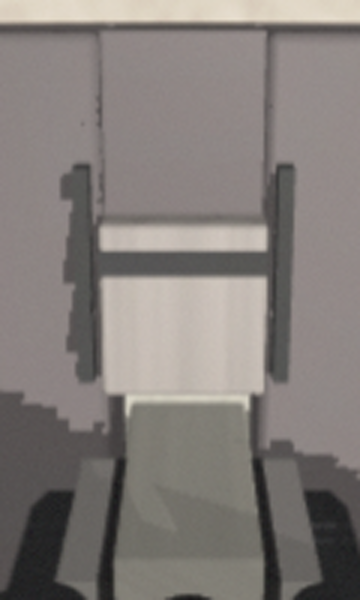

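View pics/c15.png

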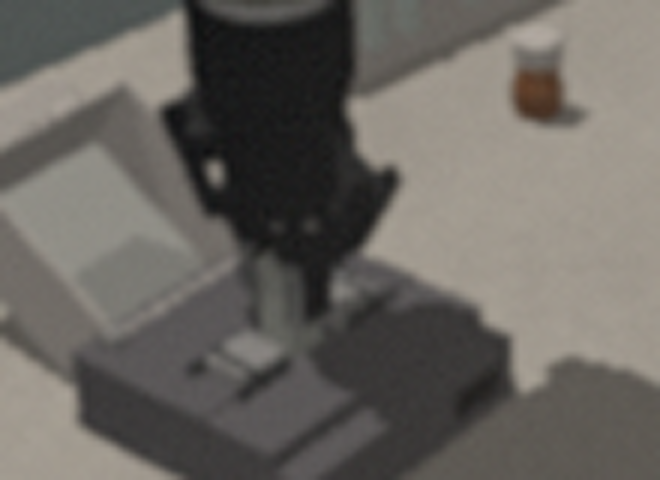

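Run:
```python
from h import *
t=cv2.imread('pics/side_open.png'); s=cv2.imread('pics/c15.png')
s=cv2.resize(s[0:480,100:460],(400,533)); a=cv2.resize(t[140:220,int(150+100/6):int(150+460/6)],(400,533),interpolation=2)
cv2.imwrite('pics/c16.png',np.hstack([a,s]))
```

```text
(no output)
```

View pics/c16.png

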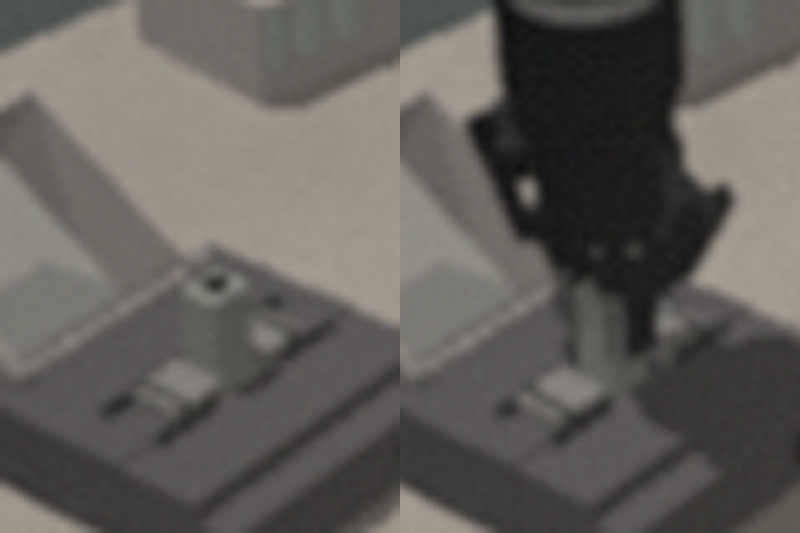

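Call:
apply_moves(
  increments=[
    [-0.2, 0, 0, 0, 0, 0],
    [-0.5, 0, 0, 0, 0, 0],
    [-0.8, 0, 0, 0, 0, 0],
    [-0.8, 0, 0, 0, 0, 0],
  ],
)

```text
time: 22.8
tcp_pos: [594.4, 135.4, 66.8]
ee_rot: [[-0.0, -0.109, 0.994], [-0.0, 0.994, 0.109], [-1.0, -0.0, -0.0]]
contact_force: [0.4, 0.1, -1.1]
gripper_width: 0.225
```

Call:
apply_moves(
  increments=[
    [-0.4, 0, 0, 0, 0, 0],
    [-0.8, 0, 0, 0, 0, 0],
    [-1.3, 0, 0, 0, 0, 0],
    [-2, 0, 0, 0, 0, 0],
    [-2.8, 0, 0, 0, 0, 0],
    [-3.6, 0, 0, 0, 0, 0],
    [-4.3, 0, 0, 0, 0, 0],
    [-4.8, 0, 0, 0, 0, 0],
    [-4.8, 0, 0, 0, 0, 0],
    [-4.8, 0, 0, 0, 0, 0],
    [-4.8, 0, 0, 0, 0, 0],
  ],
)

```text
time: 23.9
tcp_pos: [594.1, 135.6, 114.1]
ee_rot: [[-0.001, -0.109, 0.994], [-0.0, 0.994, 0.109], [-1.0, -0.0, -0.001]]
contact_force: [-0.1, -0.3, -0.8]
gripper_width: 0.227
```

Run:
```python
from h import *
o=ctrl.get_obs();print(o['time'],o['tcp_pos'],o['contact_force'],o['gripper_width'])
im=camera('wrist'); s=camera('side'); cv2.imwrite('pics/d4.png',np.hstack([cv2.resize(s[120:230,140:270],(440,372),interpolation=2),cv2.resize(im,(352,372))]))
cv2.imwrite('pics/sideend.png',s); cv2.imwrite('pics/topend.png',camera('top'))
```

```text
23.9 [594.09382024 135.60534816 114.09570376] [-0.07533572 -0.3238272  -0.7853096 ] 0.22733292904935318
```

View pics/d4.png

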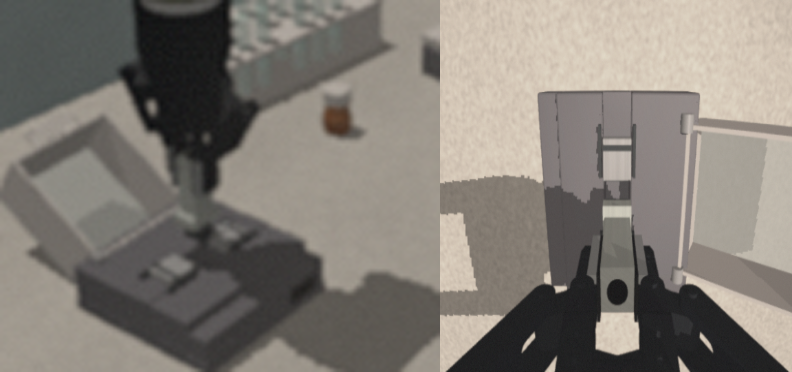

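View pics/topend.png

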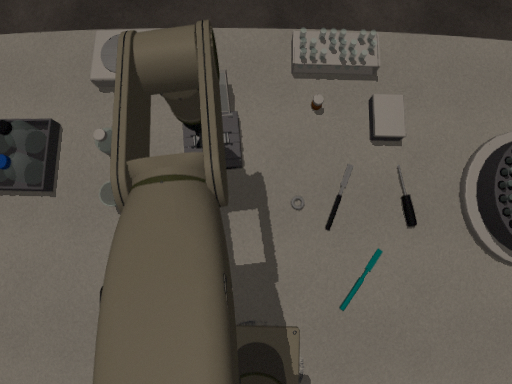

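```bash
python3 -c "
from bench import workorder
print(workorder.close_job())"
```

```text
the job is handed in; nothing more can be done
None
```

I carried out the whole job and handed it in at about 24 s of robot time. No verdict was reported.

**What I did:**
- I slid the blade of the black spatula under the cover's lip and lifted along the hinge arc until the cover fell open on its own.
- I laid the spatula back where it had been.
- I gripped the flow cell on its x faces, rocked it about 0.21 rad left and then right, and drew it straight up.

**Last checks:**
- **Cell:** The grip is steady, with the opening at 0.227, which matches the 20 mm shank. The tool is vertical, and the force on it is down to about 1 N, which is roughly the cell's weight. From the 55 mm lift, its foot should be about 65 mm above the bench, or 20 mm above the deck and over the seat.
- **Cover:** It looks well open in the side and wrist views. I judged this by eye and did not measure the angle.
- **Shoes:** The left shoe measured about 7–8 mm back. The right shoe was partly hidden, so I only saw that it had moved. The cell then came up with no resistance, so both appear to have given way.
- **Spatula and other things:** The spatula lies flat on the bench, untouched. In the last top view the jar, screwdriver, tip box and nut look unmoved. The arm partly hides the bottle and beaker there, but I never worked near them.

No check failed or disagreed. The only loose readings were 1–2 mm differences between commanded and measured positions, and I corrected for them.

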